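Unscrew the drain plug of the finned gear case

ROBOT

A 6-joint arm with a two-finger parallel gripper is mounted at the origin on a cart in front of the work surface, level with it; the furniture and walls round the work are solid. World frame = base frame: x ahead of the robot, y to its left, z up, the work surface at z = 0. Lengths are in m, angles in rad, forces in N, time in s.
With the tool pointing down it reaches from about 0.2 to 0.875 m from the base axis. Payload 3.4 kg.
Tool frame: the origin (TCP) lies midway between the tips of the shut fingers; the grasp point (between the pads) lies 19 mm behind it; z points along the fingers, y is the line along which they close (so a half turn about z gives the same grasp; the last joint's range is limited). The gripper opens to 94 mm and grips with 3 to 60 N. Pads are 16 mm wide; open, the fingers measure 119 mm over their backs; the gripper's body (75 mm by 177 mm) begins 78 mm behind the grasp point.
Start: joints at [-1.36, 0.276, 1.505, -0, 1.361, -0.121], TCP at [0.187, -0.544, 0.205] pointing down, gripper open.
Joint ranges: [-2.89, 2.89], [-0.75, 2.08], [0.22, 2.7], [-1.18, 4.32], [0.11, 2.71], [-2.7, 2.7]. Speed limits (rad/s): [2.57, 2.57, 3.14, 3.14, 3.14, 3.14].

INTERFACE

Orientations are given as a unit quaternion [x, y, z, w].
In Python, from rig import * gives the robot as it stands.
- The arm moves only by the tool send_rows, never from a script. Its arguments are lists of equal length, an entry for each row: "offset": the shift along the tool's x, y, z in mm, a list of three; "roll": the turn about the tool's z in degrees. A call has 1 to 12 rows; each row is the pose to reach, as a shift and turn from the pose commanded when the call began, along the tool's axes at that moment; what a row does not reach only later rows make up. A row lasts 1/8 s, in which the tool goes at most 62.5 mm and 10.7 degrees, less where a joint would pass 70% of its speed; a pose out of reach is approached as far as the arm can. A call with a gripper value outside its range is refused whole. "gripper" is the closure, from 0 (fully open) to 1 (shut), set as the call begins (left out, the last holds). The fingers move at their own pace and stop on an object; "force" is the grip in N (left out, the last holds). Time passes only in rows, so rows that repeat a pose let the fingers close. It gives the time, the measured TCP pose, the force, the opening and the grip force at its end, in the units of the state.
- observe(): the state, without advancing time (a new reading comes with each control period).
- grab_frame(name): name is "side" or "top" or "wrist"; returns the picture (480x640x3 uint8, red, green, blue); there is no depth.
- camera_params(name): a dict with "mtx" (3x3 intrinsics, pixels), "distortion" ([k1, k2, p1, p2, k3] as OpenCV has them; the pictures are not rectified), "R" (3x3) and "t" (3): a world point X has camera coordinates R X + t. Camera axes: x right, y down, z forward; pixel columns grow to the right and rows downward; lengths in m; the calibration is good to about 2 mm. A picture is of the moment at which its call begins: read the wrist's pose just before it. camera_params takes no time and is no camera call; for the wrist camera it gives the pose at the moment of the call.
- finish_job(): hands the job in; it is judged then, once.
The state is a dict: "time": time; "joint_pos": joint angles; "joint_velocities": joint speeds; "joint_efforts": joint torques, N m; "position": TCP position; "eef_rot": TCP orientation; "force": force on the tool from outside, world axes, zero at the start; "ft_torque": the same for the moment, N m; "finger_gap": finger opening in m; "grasp_force": force on a finger pad.
Only numpy, scipy, OpenCV 4.12 (cv2) and the standard library are available. Lean on these libraries where they do the work, as an engineer would, in place of code of your own. Each camera call takes 0.05 s, during which the arm holds its last target. There are 200 camera calls.

TASK

Take the lever-handled drain plug out of the gear case with the cooling fins: turn its lever anticlockwise, as seen from the front of the case, a quarter turn until the thread lets go, draw the plug straight out of its port and put it in the aluminium tray. Leave the plug of the other, plain case where it is, screwed in.

Things in the scene. Friction and masses are not known exactly. Their poses are not given: they have to be found in the camera images.
- drain_plug: Steel plug, 0.18 kg. Origin on its axis at the seating face of its 40 mm collar; own x level, into the case. Collar x -6 to 0 mm, 16 mm stem, 28 mm barrel and lugs to x = 32. Flat lever along own -y, x -51 to -39 (12 mm thick), 16 mm wide, end 60 mm off axis; at the start level, to the right seen from the robot. Pinch it across the 12 mm from above 40 mm off axis; it swivels between the pads.
- finned_case: Grey gear case, fixed, 80 x 130 x 100 mm, 7 fins on top (113 mm high). Origin: underside centre; front own -x. Port on a 50 mm boss, its face at x = -56 mm, axis along x, 68 mm up. Thread: lever from right to up (about plug's -x) backs the plug out 1.8 mm/rad, 1 mm play; lets go at about 65 degrees, free from 70 to 115, best lever straight up, stop at 130; clear once drawn 35 mm out along own -x.
- tray: Open aluminium tray, fixed to the bench, 124 mm (own x) by 180 mm (own y) outside, walls 22 mm high and 3 mm thick, floor 3 mm thick. Origin at the centre of its underside, z up.
- other_plug: Identical plug in the plain case (same size and port, no fins, a round cap on top), lever level as well. It stays screwed in. Origin and axes as for the drain plug.

How it is judged:
On the way, in this order (a step that is already met when the one before it is completed fails the run):
1. the drain plug is turned to where its thread has let go (lever within about 50 degrees of straight up) while it is still in the port (angle between the y axis of drain_plug and the z axis of finned_case, either way round below 0.9 rad and x of drain_plug in the frame of finned_case above -0.08 m and distance between drain_plug and finned_case below 0.13 m), for 0.05 s.
2. the drain plug is drawn clear of the port (x of drain_plug in the frame of finned_case below -0.089 m), for 0.05 s.
At the end, for the whole second after the job is handed in: The drain plug lies at rest in the tray: the plug's origin within the tray's outline and less than 60 mm above its underside, its weight borne by the tray; the other plug is still within 10 mm of where it was (x of drain_plug in the frame of tray between -0.062 and 0.062 m and y of drain_plug in the frame of tray between -0.09 and 0.09 m and z of drain_plug in the frame of tray below 0.06 m and contact force between drain_plug and tray above 0.3 N and linear speed of drain_plug below 0.03 m/s and distance of other_plug from where it was at the start of the episode below 0.01 m); the robot touches nothing.
It fails at once if the plug of the plain case is unscrewed or pulled (moved by 10 mm or turned by 30 degrees) (distance of other_plug from where it was at the start of the episode above 0.01 m or angle between other_plug's own z axis and vertical above 0.52 rad).
It also fails if it takes over 45 s, if anything falls off the work surface, if the arm or the gripper's body presses on something with over 40 N, if the wrist force passes 120 N, or if a joint passes its speed limit or range.

## Working session

There is one attempt and no reset: what is moved stays moved. The work goes in short steps, Python scripts to look and compute and a tool call to move; the robot and the scene stay as the last step left them, time stands still between calls to the robot, and variables do not carry over. Pictures are saved under pics/ and viewed, at most 10 in all, crops included, and the job is handed in when it is done.

Besides the shell and the picture viewer there is one more tool, called after "Call:" as name(argument=value, ...) on one line, values as JSON. send_rows: Moves the arm, as the interface text tells. Its arguments: {"type":"object","properties":{"offset":{"type":"array"},"roll":{"type":"array"},"gripper":{"type":"number"},"force":{"type":"number"}},"required":["offset","roll"]}

```bash
mkdir -p pics; python3 - <<'E'
from rig import *
import cv2,numpy as np
for n in ("side","top"):
    im=grab_frame(n); cv2.imwrite(f"pics/{n}0.png",im[:,:,::-1])
    p=camera_params(n); print(n,np.round(p["mtx"],1).tolist(),p["distortion"],np.round(-np.array(p["R"]).T@np.array(p["t"]),3),np.round(p["R"],3).tolist())
s=observe();print(s)
E
```

```text
side [[505.2, 0.0, 326.1], [0.0, 505.2, 239.8], [0.0, 0.0, 1.0]] [-0.04622696  0.          0.          0.          0.        ] [0.039 0.694 0.602] [[-0.848, -0.53, -0.003], [-0.267, 0.433, -0.861], [0.458, -0.729, -0.508]]
top [[559.8, 0.0, 324.4], [0.0, 559.8, 241.8], [0.0, 0.0, 1.0]] [-0.04353965  0.          0.          0.          0.        ] [ 0.356 -0.073  1.016] [[-0.015, -1.0, 0.011], [-0.985, 0.013, -0.174], [0.174, -0.013, -0.985]]
{'time': 0.1, 'joint_pos': array([-1.36001208e+00,  2.76505391e-01,  1.50594786e+00, -3.06592550e-05,
        1.36070897e+00, -1.20984736e-01]), 'joint_velocities': array([-0.00143894, -0.0017064 , -0.0039921 ,  0.00100089, -0.00086831,
       -0.00012392]), 'joint_efforts': array([ 1.35818471e-03, -4.05455697e+01, -2.37779778e+01,  7.02691893e-02,
        2.99466122e-02, -3.85143539e-05]), 'position': array([ 0.18717598, -0.54316613,  0.20472966]), 'eef_rot': array([ 9.86271856e-01,  1.65127860e-01, -5.01996275e-05, -7.83318154e-04]), 'force': array([ 0.11902322, -0.82358399, -0.39024343]), 'ft_torque': array([ 0.00587731, -0.00677658,  0.05082315]), 'grasp_force': 0.0, 'finger_gap': 0.09400948520458244}
```

View pics/side0.png

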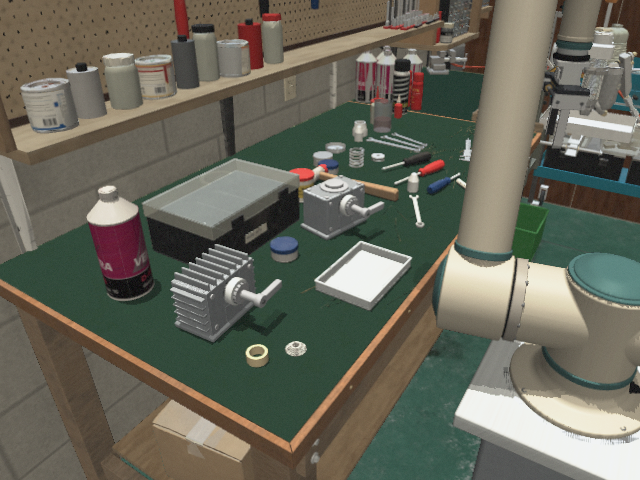

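View pics/top0.png

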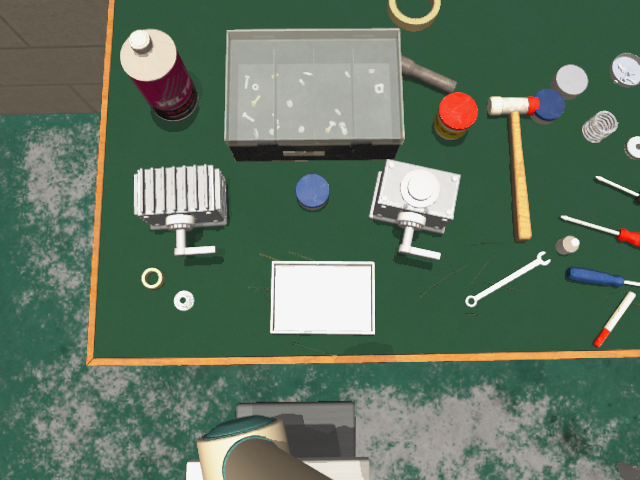

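Side view: finned case around (215,295) with its lever ending at about (278,288). Top view: its lever runs (180,250)–(215,250), the tray is at (323,298), and the plain case is to the right. I'll zoom in on the finned case.

```bash
cat > h.py <<'E'
from rig import *
import cv2,numpy as np
def ray(n,uv,p=None):
    p=p or camera_params(n); R=np.array(p["R"]);t=np.array(p["t"])
    x=cv2.undistortPoints(np.array([[uv]],float),np.array(p["mtx"]),np.array(p["distortion"])).ravel()
    d=R.T@np.r_[x,1]; return -R.T@t,d
def onz(n,uv,z,p=None):
    c,d=ray(n,uv,p); return c+d*(z-c[2])/d[2]
def proj(n,X,p=None):
    p=p or camera_params(n)
    return cv2.projectPoints(np.atleast_2d(np.array(X,float)),cv2.Rodrigues(np.array(p["R"]))[0],np.array(p["t"]),np.array(p["mtx"]),np.array(p["distortion"]))[0].reshape(-1,2)
E
python3 - <<'E'
from h import *
a=cv2.imread("pics/top0.png")[155:275,125:245]; b=cv2.imread("pics/side0.png")[235:345,165:290]
cv2.imwrite("pics/c0.png",np.hstack([cv2.resize(a,(400,400),interpolation=2),cv2.resize(b,(400,352),interpolation=2)[:352]]) if 0 else np.hstack([cv2.resize(a,(400,400)),cv2.copyMakeBorder(cv2.resize(b,(400,352)),0,48,0,0,0)]))
g=cv2.cvtColor(cv2.imread("pics/top0.png"),6)
for nm,(r0,r1,c0,c1),th in (("tray",(255,340,262,385),150),("lever",(243,258,172,220),130),("lev2",(243,264,398,445),130)):
    m=(g[r0:r1,c0:c1]>th).astype(np.uint8); cs=max(cv2.findContours(m,0,2)[0],key=cv2.contourArea)
    q=cv2.boxPoints(cv2.minAreaRect(cs))+[c0,r0]; print(nm,q.round(1).tolist(),[onz("top",u,.022 if nm=="tray" else .076)[:2].round(4).tolist() for u in q])
E
```

```text
tray [[270.0, 261.0], [374.0, 261.0], [374.0, 334.0], [270.0, 334.0]] [[0.498, 0.0111], [0.4955, -0.1754], [0.3661, -0.1716], [0.3687, 0.0109]]
lever [[174.0, 243.0], [214.0, 243.0], [214.0, 254.0], [174.0, 254.0]] [[0.5234, 0.1703], [0.5225, 0.102], [0.5035, 0.1016], [0.5044, 0.1697]]
lev2 [[398.2, 250.8], [400.3, 241.0], [441.3, 249.6], [439.3, 259.5]] [[0.5049, -0.2117], [0.5219, -0.2159], [0.506, -0.2857], [0.4891, -0.2813]]
```

View pics/c0.png

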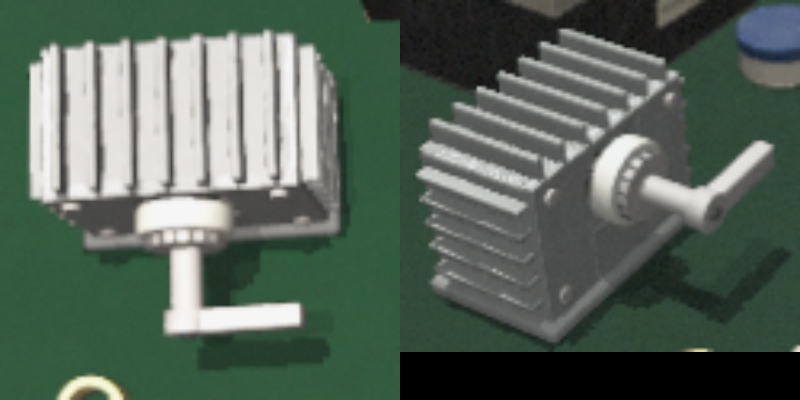

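Top crop: the lever's top face runs from the hub (165–198, 322) to the end at (300,304–326). The shaft is at column ~186 and the fins' front ends lie at row ~190. Next I compute the pose and hover target.

```bash
python3 - <<'E'
from h import *
T=lambda u,v:((u+.5)/3.3333-.5+125,(v+.5)/3.3333-.5+155)
S=lambda u,v:((u-400+.5)/3.2-.5+165,(v+.5)/3.2-.5+235)
P=lambda n,uv,z:onz(n,uv,z)[:2].round(4)
print("lever end back/front",P("top",T(300,304),.076),P("top",T(300,324),.076))
print("hub left back/front",P("top",T(165,312),.076),P("top",T(165,332),.076))
print("fins front L/R",P("top",T(55,195),.113),P("top",T(275,184),.113),"fins back",P("top",T(52,45),.113),P("top",T(268,33),.113))
print("shaft mid near hub / near boss",P("top",T(183,305),.076),P("top",T(187,250),.076),"boss",P("top",T(184,200),.093))
# two views lever end top corner, hub
def tri(a,b):
    (c1,d1),(c2,d2)=ray("top",a),ray("side",b)
    s=np.linalg.lstsq(np.c_[d1,-d2],c2-c1,rcond=None)[0]; p,q=c1+d1*s[0],c2+d2*s[1]; return ((p+q)/2).round(4),np.linalg.norm(p-q).round(4)
print("end back-top",tri(T(300,304),S(771,143)))
print("end front-top?",tri(T(300,324),S(757,141)))
E
```

```text
lever end back/front [0.5175 0.1008] [0.5072 0.1006]
hub left back/front [0.5143 0.1698] [0.5039 0.1695]
fins front L/R [0.5677 0.217 ] [0.5718 0.1076] fins back [0.6453 0.222 ] [0.65   0.1129]
shaft mid near hub / near boss [0.5178 0.1607] [0.5464 0.1595] boss [0.5688 0.1576]
end back-top (array([0.5148, 0.0995, 0.0729]), np.float64(0.0074))
end front-top? (array([0.5114, 0.1032, 0.0755]), np.float64(0.0095))
```

Call:
send_rows(offset=[[47, -47, -15], [95, -95, -15], [142, -142, -15], [190, -190, -15], [237, -237, -15], [285, -285, -15], [332, -332, -15], [380, -380, -15], [427, -427, -15], [475, -475, -15], [522, -522, -15], [522, -522, -15]], roll=[-6.7, -13.4, -20.1, -26.8, -33.5, -40.2, -46.9, -53.6, -60.3, -67, -73.6, -73.6], gripper=0.5)

```text
time: 1.6
position: [0.5112, 0.1222, 0.2201]
eef_rot: [0.69, 0.724, -0.0, -0.0]
force: [-0.2, -1.1, 0.3]
finger_gap: 0.0471
grasp_force: 0.0
```

Call:
send_rows(offset=[[0, 0, 0]], roll=[0])

```text
time: 1.72
position: [0.5116, 0.1229, 0.2196]
eef_rot: [0.689, 0.725, -0.0, -0.001]
force: [-0.5, -0.3, 0.1]
finger_gap: 0.0473
grasp_force: 0.0
```

```bash
python3 - <<'E'
from h import *
s=observe();print(s["time"],s["position"],s["eef_rot"],s["finger_gap"],s["joint_pos"])
p=camera_params("wrist"); im=grab_frame("wrist")[:,:,::-1].copy()
cv2.imwrite("pics/w1raw.png",im)
a=np.radians(2.6);X=np.array([np.cos(a),np.sin(a),0]);Y=np.array([-X[1],X[0],0]);O=np.array([.5096,.1607,.068])+.045*X
L=[O+X*x-Y*y+np.array([0,0,.008]) for x,y in((-.051,.06),(-.039,.06),(-.039,.01),(-.051,.01))]
print(proj("wrist",L,p))
for u in proj("wrist",L,p): cv2.circle(im,tuple(int(v) for v in u),3,(0,0,255),1)
cv2.imwrite("pics/w1.png",im)
E
```

```text
1.725 [0.51158307 0.12289268 0.21955196] [ 6.89126200e-01  7.24641135e-01 -3.36680581e-05 -5.51827585e-04] 0.047256456887232914 [1.02868000e-01 1.94594616e-01 1.58087921e+00 8.11706255e-04
 1.36688749e+00 5.24723326e-02]
[[313.49007906 249.73539411]
 [326.20658097 249.78987087]
 [326.73164378 197.05765237]
 [313.52522746 196.99880251]]
```

View pics/w1.png

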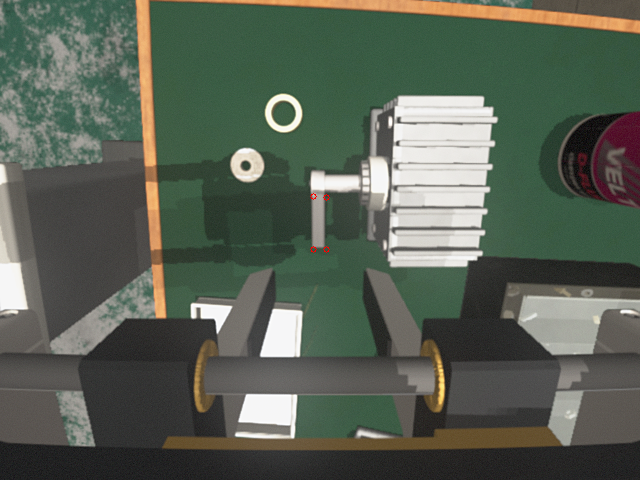

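The wrist view shows the lever spanning columns ~311–324 with its end near row 247. My prediction is about 2 px to the right, so I'll measure it properly.

```bash
python3 - <<'E'
from h import *
g=cv2.cvtColor(cv2.imread("pics/w1raw.png"),6).astype(int)
for r in (205,215,225,235,242,246,248,250): print(r,g[r,306:332].tolist())
print([g[r,317] for r in range(240,256)], [g[r,348] for r in range(168,200)])
E
```

```text
205 [58, 59, 59, 59, 62, 90, 130, 155, 165, 162, 161, 162, 167, 168, 167, 166, 161, 144, 106, 68, 62, 71, 78, 80, 78, 81]
215 [58, 62, 60, 58, 58, 81, 125, 150, 162, 160, 163, 163, 164, 162, 166, 167, 158, 143, 105, 68, 70, 78, 79, 78, 76, 76]
225 [57, 59, 58, 56, 58, 80, 120, 149, 154, 158, 158, 156, 160, 161, 164, 163, 155, 139, 100, 70, 61, 66, 63, 63, 66, 61]
235 [56, 54, 54, 53, 56, 77, 114, 145, 155, 156, 157, 152, 154, 156, 158, 159, 152, 138, 100, 61, 56, 68, 70, 73, 74, 70]
242 [78, 72, 73, 72, 71, 87, 121, 146, 153, 155, 155, 154, 154, 156, 154, 157, 149, 136, 103, 74, 71, 79, 75, 76, 75, 74]
246 [72, 74, 77, 73, 77, 79, 105, 135, 140, 143, 145, 140, 143, 143, 144, 146, 143, 128, 98, 76, 73, 78, 75, 73, 77, 76]
248 [74, 77, 74, 73, 77, 73, 75, 80, 85, 84, 83, 83, 79, 82, 83, 87, 82, 79, 77, 76, 75, 74, 77, 77, 78, 77]
250 [78, 75, 76, 75, 72, 74, 74, 72, 73, 75, 75, 75, 73, 74, 74, 77, 74, 75, 77, 74, 75, 75, 74, 74, 73, 72]
[np.int64(154), np.int64(151), np.int64(154), np.int64(152), np.int64(156), np.int64(155), np.int64(140), np.int64(113), np.int64(83), np.int64(74), np.int64(75), np.int64(74), np.int64(77), np.int64(82), np.int64(83), np.int64(85)] [np.int64(71), np.int64(71), np.int64(70), np.int64(70), np.int64(64), np.int64(65), np.int64(95), np.int64(153), np.int64(195), np.int64(222), np.int64(234), np.int64(239), np.int64(242), np.int64(245), np.int64(246), np.int64(247), np.int64(247), np.int64(245), np.int64(234), np.int64(225), np.int64(221), np.int64(207), np.int64(176), np.int64(130), np.int64(93), np.int64(70), np.int64(65), np.int64(67), np.int64(66), np.int64(66), np.int64(64), np.int64(65)]
```

Call:
send_rows(offset=[[0, -1.5, 30], [0, -1.5, 70], [0, -1.5, 110], [0, -1.5, 110], [0, -1.5, 110]], roll=[0, 0, 0, 0, 0])

```text
time: 2.4
position: [0.51, 0.119, 0.1117]
eef_rot: [0.691, 0.723, 0.001, 0.001]
force: [-0.6, -0.6, 0.1]
finger_gap: 0.047
grasp_force: 0.0
```

```bash
python3 - <<'E'
from h import *
s=observe();print(s["time"],s["position"],s["eef_rot"],s["force"])
p=camera_params("wrist"); im=grab_frame("wrist")[:,:,::-1].copy()
cv2.imwrite("pics/w2raw.png",im)
a=np.radians(2.6);X=np.array([np.cos(a),np.sin(a),0]);Y=np.array([-X[1],X[0],0]);O=np.array([.5081,.1627,.068])+.045*X
L=[O+X*x-Y*y+np.array([0,0,.008]) for x,y in((-.051,.06),(-.039,.06),(-.039,.01),(-.051,.01))]
print(proj("wrist",L,p))
for u in proj("wrist",L,p): cv2.circle(im,tuple(int(v) for v in u),3,(0,0,255),1)
for t in (s["position"],s["position"]+[0,0,.019]): cv2.circle(im,tuple(int(v) for v in proj("wrist",t,p)[0]),4,(255,0,0),1)
cv2.imwrite("pics/w2.png",im)
E
```

```text
2.4 [0.51000926 0.11901285 0.11174204] [6.91224504e-01 7.22639568e-01 5.32477639e-04 6.75301439e-04] [-0.58387761 -0.62217312  0.1487959 ]
[[311.59264259 288.92187389]
 [330.1023495  288.87756121]
 [330.63839398 212.96555414]
 [311.04004019 213.00281328]]
```

View pics/w2.png

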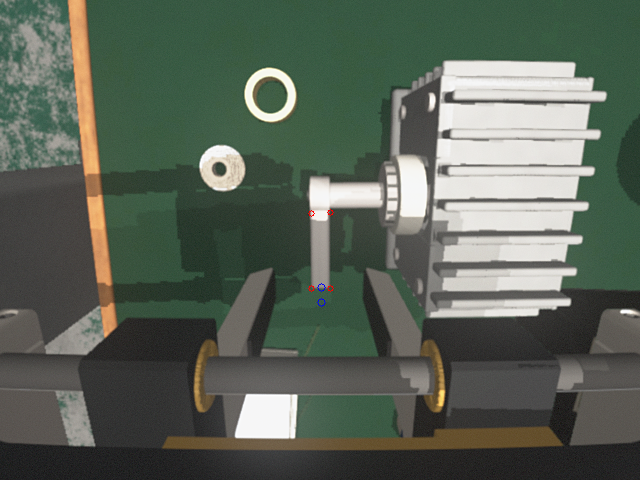

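The lever lies at columns 311–329, centred between the fingertips (270 and 368), and matches the prediction. Now I descend and grip.

Call:
send_rows(offset=[[1, 0, 20], [1, 0, 45], [1, 0, 62], [1, 0, 62]], roll=[0, 0, 0, 0])

```text
time: 2.95
position: [0.5096, 0.1207, 0.049]
eef_rot: [0.691, 0.723, 0.0, 0.0]
force: [-0.2, -0.2, -1.0]
finger_gap: 0.0471
grasp_force: 0.0
```

Call:
send_rows(offset=[[0, 0, 0], [0, 0, 0], [0, 0, 0], [0, 0, 0], [0, 0, 0], [0, 0, 0]], roll=[0, 0, 0, 0, 0, 0], gripper=1.0, force=20)

```text
time: 3.7
position: [0.5105, 0.1211, 0.0489]
eef_rot: [0.691, 0.723, 0.001, 0.001]
force: [2.2, 1.3, 1.1]
finger_gap: 0.0118
grasp_force: 20.0
```

Call:
send_rows(offset=[[0.2, -0.2, -3.5], [0.6, -0.3, -6.9], [1.4, -0.5, -10.4], [2.4, -0.6, -13.7], [3.7, -0.8, -17], [5.4, -0.9, -20], [7.2, -1.1, -23], [9.4, -1.3, -25.7], [9.4, -1.3, -25.7]], roll=[0, 0, 0, 0, 0, 0, 0, 0, 0])

```text
time: 4.82
position: [0.5085, 0.1296, 0.0739]
eef_rot: [0.691, 0.723, 0.0, 0.001]
force: [4.8, -0.4, -3.8]
finger_gap: 0.0123
grasp_force: 20.0
```

Call:
send_rows(offset=[[2.4, -0.2, -2.6], [4.9, -0.3, -4.9], [7.7, -0.5, -7.0], [10.6, -0.6, -8.9], [13.7, -0.8, -10.5], [16.9, -0.9, -11.9], [20.3, -1.1, -12.9], [23.7, -1.2, -13.7], [27.1, -1.4, -14.1], [30.6, -1.5, -14.3], [30.6, -1.5, -14.3], [30.6, -1.5, -14.3]], roll=[0, 0, 0, 0, 0, 0, 0, 0, 0, 0, 0, 0])

```text
time: 6.32
position: [0.5059, 0.1573, 0.0883]
eef_rot: [0.69, 0.723, -0.002, 0.003]
force: [6.0, -8.0, -3.6]
finger_gap: 0.0128
grasp_force: 20.1
```

```bash
python3 - <<'E'
from h import *
s=observe();print(s["time"],s["position"],s["force"],s["ft_torque"])
a=grab_frame("side")[200:350,150:300,::-1]; b=grab_frame("wrist")[100:400,160:560,::-1]
cv2.imwrite("pics/c3.png",np.hstack([cv2.resize(a,(400,400)),cv2.copyMakeBorder(b,0,100,0,0,0)]))
E
```

```text
6.325 [0.50594587 0.15727583 0.08825275] [ 6.00958611 -7.95795686 -3.60115253] [-1.63738105 -1.18213314 -0.27678102]
```

View pics/c3.png

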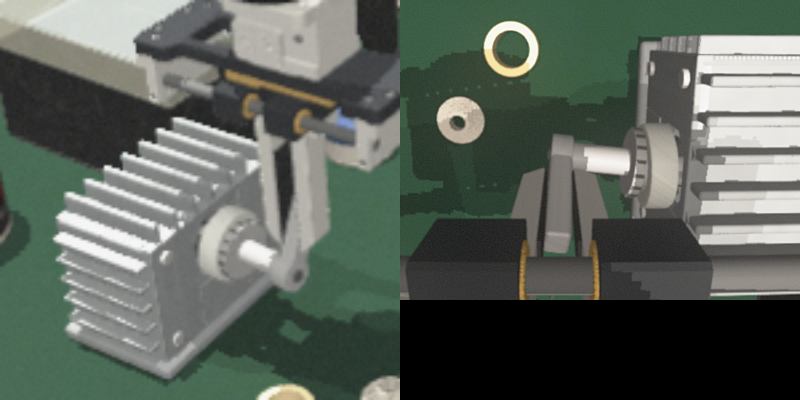

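The lever is now upright and the plug is still in its port. I'll draw it straight out.

Call:
send_rows(offset=[[-1, 0, 0], [-1, -3, 0], [-1, -7, 0], [-1, -11, 0], [-1, -15, 0], [-1, -15, 0]], roll=[0, 0, 0, 0, 0, 0], force=40)

```text
time: 7.18
position: [0.488, 0.1581, 0.0885]
eef_rot: [0.691, 0.723, -0.002, -0.0]
force: [-2.2, -3.3, 4.2]
finger_gap: 0.0116
grasp_force: 39.7
```

Call:
send_rows(offset=[[0, -6, 0], [0, -13, 0], [0, -20, 0], [0, -28, 0], [0, -36, 0], [0, -45, 0], [0, -55, 0], [0, -55, 0]], roll=[0, 0, 0, 0, 0, 0, 0, 0])

```text
time: 8.18
position: [0.4336, 0.1564, 0.0884]
eef_rot: [0.691, 0.723, -0.0, -0.0]
force: [-0.2, -0.7, -2.6]
finger_gap: 0.0118
grasp_force: 40.0
```

```bash
python3 - <<'E'
from h import *
s=observe();print(s["time"],s["position"],s["force"],s["ft_torque"])
a=grab_frame("side")[200:350,150:300,::-1]; b=grab_frame("wrist")[100:400,160:560,::-1]
cv2.imwrite("pics/c4.png",np.hstack([cv2.resize(a,(400,400)),cv2.copyMakeBorder(b,0,100,0,0,0)]))
E
```

```text
8.175 [0.43361725 0.15636674 0.08842791] [-0.1836232  -0.68740973 -2.64561731] [-0.01946853 -0.05675552  0.03475993]
```

View pics/c4.png

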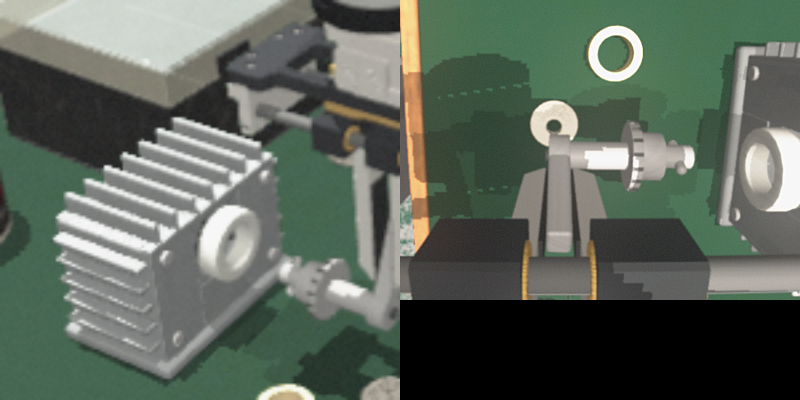

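The plug is clear of the port. I'll carry it over the tray, whose centre is about (0.432, -0.081).

Call:
send_rows(offset=[[0, 0, -10], [-15, -4, -20], [-40, -9, -20], [-70, -15, -20], [-100, -21, -20], [-130, -27, -20], [-160, -33, -20], [-190, -39, -20], [-215, -45, -20], [-230, -48, -20], [-235, -49, -20], [-235, -49, -20]], roll=[0, 0, 0, 0, 0, 0, 0, 0, 0, 0, 0, 0])

```text
time: 9.78
position: [0.3965, -0.0809, 0.1089]
eef_rot: [0.691, 0.723, 0.0, 0.0]
force: [-0.1, -0.8, -2.2]
finger_gap: 0.0117
grasp_force: 40.0
```

Call:
send_rows(offset=[[0, 0, 10], [0, 0, 25], [0, 0, 40], [0, 0, 50], [0, 0, 55], [0, 0, 55], [0, 0, 55]], roll=[0, 0, 0, 0, 0, 0, 0])

```text
time: 10.65
position: [0.3969, -0.0806, 0.0538]
eef_rot: [0.691, 0.723, 0.0, 0.0]
force: [-0.6, -0.4, -1.6]
finger_gap: 0.0113
grasp_force: 40.0
```

```bash
python3 - <<'E'
from h import *
s=observe();print(s["time"],s["position"],s["force"],s["ft_torque"])
a=grab_frame("side")[190:340,280:430,::-1]; b=grab_frame("wrist")[100:400,160:560,::-1]
cv2.imwrite("pics/c5.png",np.hstack([cv2.resize(a,(400,400)),cv2.copyMakeBorder(b,0,100,0,0,0)]))
E
```

```text
10.65 [ 0.39690844 -0.0806314   0.05377997] [-0.61896929 -0.44112987 -1.56422979] [-0.07865466 -0.03273322 -0.0038205 ]
```

View pics/c5.png

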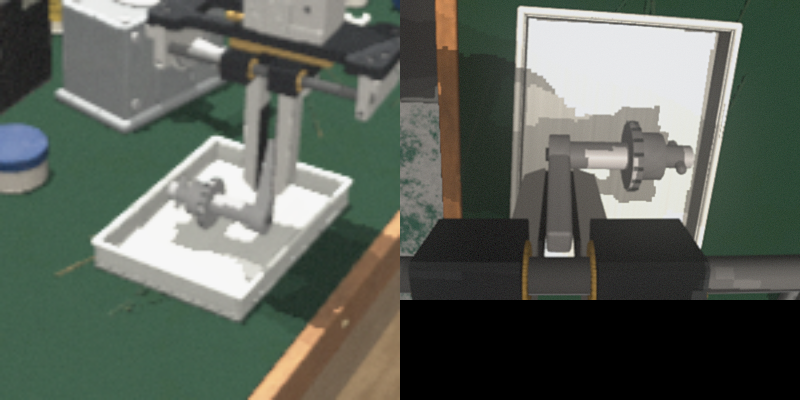

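The plug hangs inside the tray outline, just above the floor. I'll lower it slowly to contact.

Call:
send_rows(offset=[[0, 0, 3], [0, 0, 5], [0, 0, 7], [0, 0, 8], [0, 0, 8]], roll=[0, 0, 0, 0, 0])

```text
time: 11.38
position: [0.3964, -0.0805, 0.0454]
eef_rot: [0.691, 0.723, -0.0, -0.0]
force: [0.1, 1.0, -2.3]
finger_gap: 0.0118
grasp_force: 40.0
```

Call:
send_rows(offset=[[0, 0, 1], [0, 0, 2], [0, 0, 2]], roll=[0, 0, 0])

```text
time: 11.75
position: [0.3964, -0.0805, 0.0434]
eef_rot: [0.691, 0.723, -0.0, -0.0]
force: [0.9, 0.6, -1.8]
finger_gap: 0.0117
grasp_force: 40.0
```

Call:
send_rows(offset=[[0, 0, 1], [0, 0, 1], [0, 0, 1]], roll=[0, 0, 0])

```text
time: 12.12
position: [0.3966, -0.0806, 0.0425]
eef_rot: [0.691, 0.723, 0.0, 0.0]
force: [-0.5, -0.2, -0.5]
finger_gap: 0.0119
grasp_force: 40.0
```

Call:
send_rows(offset=[[0, 0, 0], [0, 0, 0], [0, 0, 0], [0, 0, 0], [0, 0, -15], [0, 0, -50], [0, 0, -90], [0, 0, -130], [0, 0, -130], [0, 0, -130]], roll=[0, 0, 0, 0, 0, 0, 0, 0, 0, 0], gripper=0.6)

```text
time: 13.38
position: [0.3959, -0.0803, 0.1718]
eef_rot: [0.691, 0.723, -0.0, -0.0]
force: [0.2, -0.1, -1.0]
finger_gap: 0.0376
grasp_force: 0.0
```

```bash
python3 - <<'E'
from h import *
s=observe();print(s["time"],s["position"],s["force"],s["finger_gap"])
a=grab_frame("side")[190:340,280:430,::-1]; b=grab_frame("wrist")[60:460,160:560,::-1]
cv2.imwrite("pics/c6.png",np.hstack([cv2.resize(a,(400,400)),b]))
E
```

```text
13.375 [ 0.39587645 -0.08027934  0.17182294] [ 0.20142156 -0.1406947  -0.95199887] 0.037593004949874734
```

View pics/c6.png

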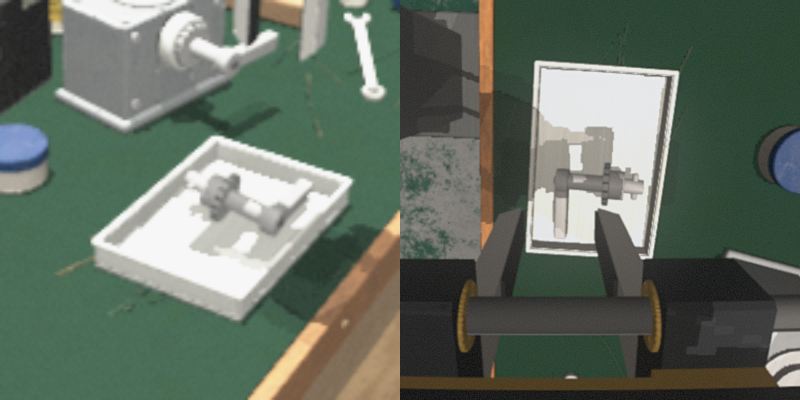

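The plug lies in the tray with its lever fallen to the right, the gripper is clear, and the other plug's lever is still level. I'll let it settle for a second, then hand in.

Call:
send_rows(offset=[[0, 0, 0], [0, 0, 0], [0, 0, 0], [0, 0, 0], [0, 0, 0], [0, 0, 0], [0, 0, 0], [0, 0, 0]], roll=[0, 0, 0, 0, 0, 0, 0, 0])

```text
time: 14.48
position: [0.3965, -0.0805, 0.1725]
eef_rot: [0.691, 0.723, -0.0, 0.0]
force: [-0.0, 0.0, 0.5]
finger_gap: 0.0375
grasp_force: 0.0
```

```bash
python3 -c "
from rig import *
print(finish_job())"
```

```text
the job is handed in; nothing more can be done
None
```

I unscrewed the finned case's plug, drew it out and left it lying in the tray; the other plug wasn't touched. The job is handed in at about 14.5 s on the robot's clock, and no verdict came back.

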